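Load a reagent cartridge into the reader and clamp it home

TASK

Stand the slim reagent cartridge upright in the pocket of the reader's sliding nest and let go of it, then swing the hinged clamp down over it until the clamp is fully closed and has driven the cartridge home. The nest may have stopped anywhere along its rails, so find the pocket by feel or by eye, and press gently all the time. Leave the wide spent cartridge, the vial rack and the jar as they are.

Things in the scene. Friction and masses are not known exactly. Their poses are not given: they have to be found in the camera images.
- cartridge: The slim reagent cartridge: a loose, plain white upright block, 30 mm (its x) by 44 mm (its y) by 70 mm high, about 0.15 kg, with paper on one side. Origin: centre of its underside, z up. Take it across its 30 mm width; fits the pocket either way round (half turn), upright.
- spent: A spent cartridge of another kind: loose white block, 52 x 62 mm and only 46 mm high, too wide for the pocket. To be left alone. Origin: centre of its underside.
- dock: The fixed reader module. Origin: on the bench below the middle of its rails; z up, x along the rails, +y towards the clamp's hinge. A grey base plate 150 (x) x 190 mm, 15 mm thick, bears two rails with the nest between them; from y = 65 to 185 mm stands a grey housing 95 mm high.
- nest_mid (a point): Fixed point of the dock, 45 mm above its origin, level with the nest's flat top. The nest, a white block 80 (x) x 64 (y) mm, has in its middle a pocket 33 (x) x 50 mm (y) without a bevel. The pocket's y is this point's, but its x is NOT measured: the nest may stand up to 8 mm either way along the dock's x, held by about 8 N of friction. Its top gives way by 1 mm per 4 N of push, up to 4 mm.
- seat_home (a point): Fixed point of the dock, 21.5 mm above its origin: the height of a cartridge's underside when home. In the pocket is a sprung steel seat: a cartridge put in rests 8 mm above home (15.5 mm deep in the pocket); the spring then resists with 5 N, rising to 9 N at home.
- clamp (a joint): Angle of the clamp, rad: 0 fully closed (arm level over the nest, along the dock's -y from the hinge; a stop ends the motion there), pi/2 upright, more leaning back. The hinge is stiff (0.85 N m of friction): the clamp stays where it is left and also holds the cartridge down. Closing it takes about 6 N at the bar, about 10 N over the last 0.1 rad against the seat's spring.
- clamp_bar (a point): Middle of the clamp's cross bar, a black round bar of 16 mm diameter, 70 mm long along the dock's x, at the arm's free end, 145 mm from the hinge axis. The arm is a steel flat 30 mm wide, 12 mm thick, centred on the line from hinge to bar; a black roller under it, 85 mm from the hinge, presses on the cartridge's top. Its y axis points from the bar to the hinge.
- clamp_hinge (a point): Point on the clamp's hinge axis (parallel to the dock's x), at the arm's middle: y = 85 mm, 110 mm above the bench in the dock's frame. Fixed.
- rack: Loose black rack, 80 x 160 mm, 62 mm high with its white-capped glass vials. Bystander. Origin: centre of its underside.
- bottle: Amber jar with a white lid, 64 mm in diameter, 85 mm high, loose. Bystander. Origin: centre of its underside.
Things that resemble listed ones, but are neither listed nor needed, are in the scene too. Leave any blue or red look-alike of the cartridge alone.

How it is judged:
By the outcome, as a careful person would: the job done as asked, in the order asked, and still so for the second after the job is handed in, with the robot touching nothing.
It also fails if it takes over 72 s, if anything falls off the work surface, if the arm or the gripper's body presses on something with over 40 N, if the wrist force passes 120 N, or if a joint passes its speed limit or range.

ROBOT

A 6-joint arm with a two-finger parallel gripper is mounted at the origin on the work surface. World frame = base frame: x ahead of the robot, y to its left, z up, the work surface at z = 0. Lengths are in mm, angles in rad, forces in N, time in s.
With the tool pointing down it reaches from about 350 to 975 mm from the base axis. Payload 7.1 kg.
Tool frame: the origin (TCP) lies between the finger pads; the fingertips stand 19 mm ahead of it and the grasp point (between the pads) is the TCP; z points along the fingers, y is the line along which they close (so a half turn about z gives the same grasp; the last joint's range is limited). The gripper opens to 88 mm and grips with 3 to 60 N. Pads are 20 mm wide; open, the fingers measure 115 mm over their backs; the gripper's body (75 mm by 178 mm) begins 61 mm behind the grasp point.
Start: joints at [1.109, 0.423, 1.63, -0, 1.089, -0.019], TCP at [267.762, 564.72, 241.675] pointing down, gripper open.
Joint ranges: [-3, 3], [-0.9, 2.11], [0.09, 2.58], [-1.31, 4.45], [0.11, 2.69], [-2.54, 2.54]. Speed limits (rad/s): [2.39, 2.39, 3.01, 3.14, 3.14, 3.14].

INTERFACE

Orientations are given as a rotation vector (axis times angle).
In Python, from workcell import ctrl gives the robot as it stands.
- The arm moves only by the tool arm_command, never from a script. Its argument "series" is a list of rows, each an object with "linear": the shift along the tool's x, y, z in m, a list of three; "turn": the turn about the tool's z in rad. A call has 1 to 10 rows; each row shifts and turns the commanded pose from where the row before left it, along the tool's axes as they then stand; what a row does not reach is not made up. A row lasts 1/10 s, in which the tool goes at most 50 mm and 8.59 degrees, less where a joint would pass 70% of its speed; a pose out of reach is approached as far as the arm can. A call with a gripper value outside its range is refused whole. "jaw" is the opening, from -1 (shut) to 1 (fully open), set as the call begins (left out, the last holds). The fingers move at their own pace and stop on an object; the grip force is fixed at half the most. Time passes only in rows, so rows that do not move let the fingers close. It gives the time, the measured TCP pose, the force, the opening and the grip force at its end, in the units of the state.
- ctrl.get_obs(): the state, without advancing time (a new reading comes with each control period).
- ctrl.get_image(name): name is "scene" or "side" or "wrist"; returns a dict with "frame" (384x512x3 uint8, blue, green, red), "fx", "fy", "cx", "cy" (pixels), "rvec" (rotation vector, rad) and "tvec" (3), from world to camera coordinates, as OpenCV has them. Camera axes: x right, y down, z forward; pixel columns grow to the right and rows downward; lengths in mm; the calibration is good to about 2 mm. A picture is of the moment at which its call begins. There is no depth.
- ctrl.close_job(): hands the job in; it is judged then, once.
The state is a dict: "t": time; "qpos": joint angles; "qvel": joint speeds; "joint_torque": joint torques, N m; "ee_pos": TCP position; "orientation": TCP orientation; "ft_force": force on the tool from outside, world axes, zero at the start; "moment": the same for the moment, N m; "width": finger opening in mm; "grasp_force": force on a finger pad.
Only numpy, scipy, OpenCV 4.12 (cv2) and the standard library are available. Lean on these libraries where they do the work, as an engineer would, in place of code of your own. Each camera call takes 0.05 s, during which the arm holds its last target. There are 200 camera calls.

## Working session

There is one attempt and no reset: what is moved stays moved. The work goes in short steps, Python scripts to look and compute and a tool call to move; the robot and the scene stay as the last step left them, time stands still between calls to the robot, and variables do not carry over. Pictures are saved under pics/ and viewed, at most 10 in all, crops included, and the job is handed in when it is done.

Besides the shell and the picture viewer there is one more tool, called after "Call:" by a JSON object that holds its "op" and its "data", one argument or row to a line. arm_command: Moves the arm, as the interface text tells. Its arguments: {"type":"object","properties":{"series":{"type":"array"},"jaw":{"type":"number"}},"required":["series"]}

```bash
ls; mkdir -p pics
cat > h.py <<'E'
import numpy as np, cv2
from workcell import ctrl
from scipy.spatial.transform import Rotation as R
def cam(n,save=None):
    d=ctrl.get_image(n)
    if save: cv2.imwrite('pics/'+save,d['frame'])
    return d
def ray(d,u,v):
    r=cv2.Rodrigues(np.array(d['rvec'],float))[0]; t=np.array(d['tvec'],float).ravel()
    return -r.T@t, r.T@np.array([(u-d['cx'])/d['fx'],(v-d['cy'])/d['fy'],1])
def onz(d,u,v,z):
    o,w=ray(d,u,v); return o+w*(z-o[2])/w[2]
def proj(d,p):
    K=np.array([[d['fx'],0,d['cx']],[0,d['fy'],d['cy']],[0,0,1.]])
    return cv2.projectPoints(np.array(p,float).reshape(-1,1,3),np.array(d['rvec'],float),np.array(d['tvec'],float),K,None)[0].reshape(-1,2)
E
python3 - <<'E'
from h import *
import pickle
D={n:cam(n) for n in('scene','side','wrist')}
pickle.dump(D,open('d0.pkl','wb'))
for n in('scene','side'):
    cv2.imwrite(f'pics/{n}0.png',cv2.resize(D[n]['frame'],(800,600)))
    print(n,ray(D[n],256,192),D[n]['fx'])
print(ctrl.get_obs())
E
```

```text
pics
scene (array([992.47820263, 167.69051909, 953.19124807]), array([-0.43780022, -0.25205024, -0.8630424 ])) 368.1444086320624
side (array([ 189.07572897, -675.45591607,  724.45425909]), array([ 0.39975829,  0.61983755, -0.67528095])) 360.22783785211544
{'t': 0.15, 'qpos': array([ 1.10898631e+00,  4.23673234e-01,  1.63047238e+00,  1.30064106e-05,
        1.08860863e+00, -1.89907437e-02]), 'qvel': array([-1.53850953e-03, -2.74356402e-03, -2.41029489e-03, -6.63280977e-06,
       -4.36666731e-04, -4.88573487e-04]), 'joint_torque': array([ 3.36865551e-04, -5.44987786e+01, -2.73918897e+01,  6.43330906e-02,
        2.05177168e-02, -1.03576933e-04]), 'ee_pos': array([267.59839711, 564.37948236, 241.0918394 ]), 'orientation': array([-6.89855607e-01, -3.06461949e+00,  1.76768091e-03]), 'ft_force': array([-0.56578534,  0.11699502, -0.00375096]), 'moment': array([0.01388111, 0.04955232, 0.0055791 ]), 'grasp_force': 0.0, 'width': 87.69775937890508}
```

View pics/scene0.png

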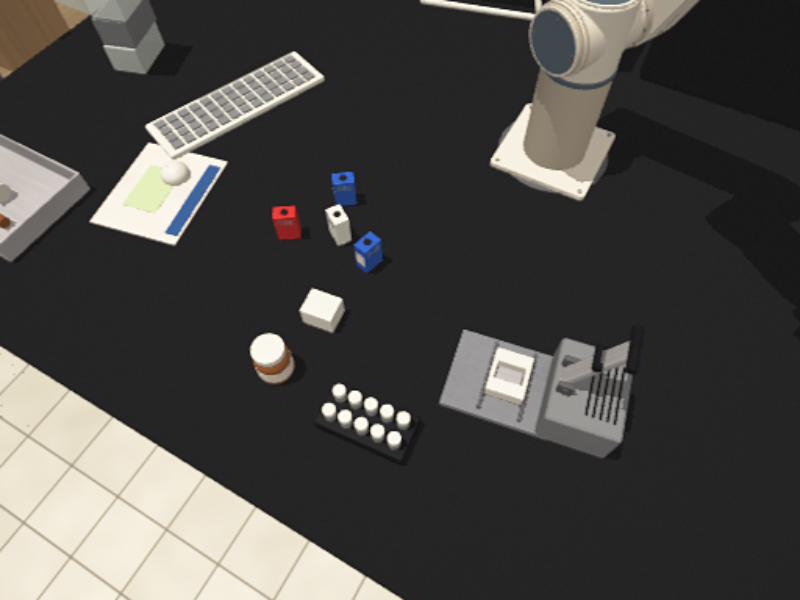

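View pics/side0.png

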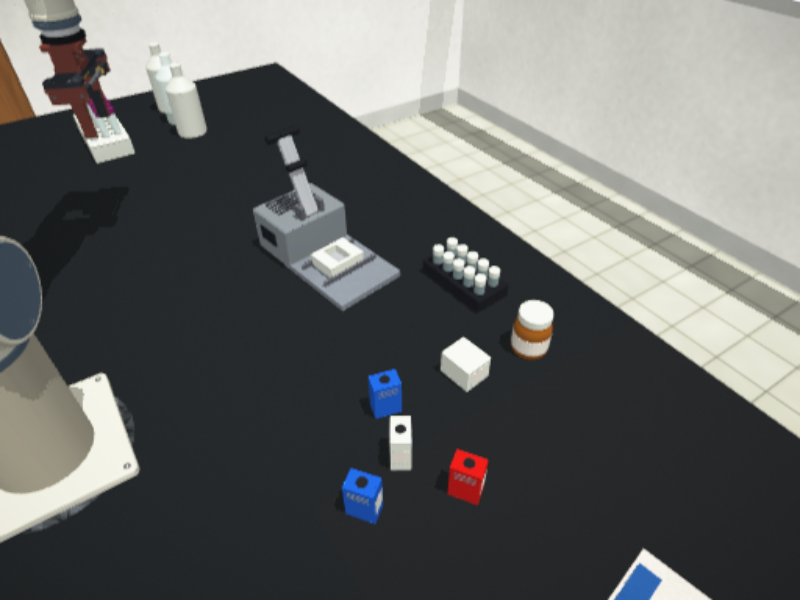

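The scene picture shows the white cartridge at about (338,223), between two blue look-alikes. The spent block is at (322,310), the dock plate corners at (463,331) and (440,402), and the nest at (511,375). The clamp leans back, with its bar at about (636,350). In the side picture the cartridge top is at (400,427), the nest at (337,257) and the bar at (283,134).

Run:
```python
from h import *
import pickle
D=pickle.load(open('d0.pkl','rb'))
s=512/800
def P(n,u,v,z): return onz(D[n],u*s,v*s,z).round(1)[:2]
print('cart top',P('scene',336,212,70),P('side',400,427,70))
for n,box in(('scene',(322,200,355,250)),('side',(385,410,418,475))):
    d=D[n];x0,y0,x1,y1=[int(a*s) for a in box]
    hsv=cv2.cvtColor(d['frame'],cv2.COLOR_BGR2HSV)
    m=((hsv[...,2]>90)&(hsv[...,1]<70)).astype(np.uint8);mm=np.zeros_like(m);mm[y0:y1,x0:x1]=m[y0:y1,x0:x1]
    c=max(cv2.findContours(mm,0,2)[0],key=cv2.contourArea)
    for p in cv2.approxPolyDP(c,1.5,True)[:,0]: print(n,p,onz(d,*p,70).round(0)[:2],onz(d,*p,0).round(0)[:2])
    cv2.imwrite(f'pics/c_{n}.png',cv2.resize(d['frame'][y0-10:y1+10,x0-25:x1+25],None,fx=5,fy=5,interpolation=2))
for u,v in((463,331),(440,402),(536,437)): print('plate scene',P('scene',u,v,15))
for u,v in((344,306),(399,271)): print('plate side',P('side',u,v,15))
print('nest',P('scene',511,375,45),P('side',337,257,45))
# bar by two rays
o1,w1=ray(D['scene'],636*s,350*s);o2,w2=ray(D['side'],283*s,134*s)
k=np.linalg.lstsq(np.c_[w1,-w2],o2-o1,rcond=None)[0]; print('bar',o1+w1*k[0],o2+w2*k[1])
print('jar',P('scene',268,345,85),'spent',P('scene',323,305,46))
d=D['scene']['frame'];a=d[200:300,270:420];b=D['side']['frame'][75:205,155:265]
A=cv2.resize(a,(600,400));B=cv2.resize(b,(338,400))
A=cv2.resize(np.hstack([A,B]),(800,341))
c1=cv2.resize(cv2.imread('pics/c_scene.png'),(340,250));c2=cv2.resize(cv2.imread('pics/c_side.png'),(340,250))
cv2.imwrite('pics/m1.png',np.vstack([A,np.hstack([c1,c2,np.zeros((250,120,3),np.uint8)])]))
```

```text
cart top [ 430.8 -297.3] [ 433.7 -291.6]
scene [214 131] [ 417. -310.] [ 371. -348.]
scene [208 135] [ 439. -318.] [ 395. -356.]
scene [210 146] [ 472. -289.] [ 430. -326.]
scene [215 155] [ 492. -258.] [ 453. -292.]
scene [218 156] [ 491. -249.] [ 452. -282.]
scene [224 153] [ 473. -239.] [ 432. -271.]
scene [223 141] [ 437. -265.] [ 392. -299.]
scene [218 132] [ 414. -297.] [ 368. -334.]
side [250 266] [ 433. -268.] [ 459. -225.]
side [250 300] [ 388. -339.] [ 410. -303.]
side [262 300] [ 408. -352.] [ 432. -317.]
side [262 266] [ 455. -283.] [ 484. -241.]
plate scene [518.1  26.6]
plate scene [659.8  52.1]
plate scene [636.8 218.5]
plate side [514.2  19.9]
plate side [654.1  47.8]
nest [569.3 139.1] [557.6 121. ]
bar [545.63584937 278.71768848 242.61556726] [546.70633782 277.9115683  241.8164394 ]
jar [ 735.3 -236.7] spent [ 609.3 -214.7]
```

View pics/m1.png

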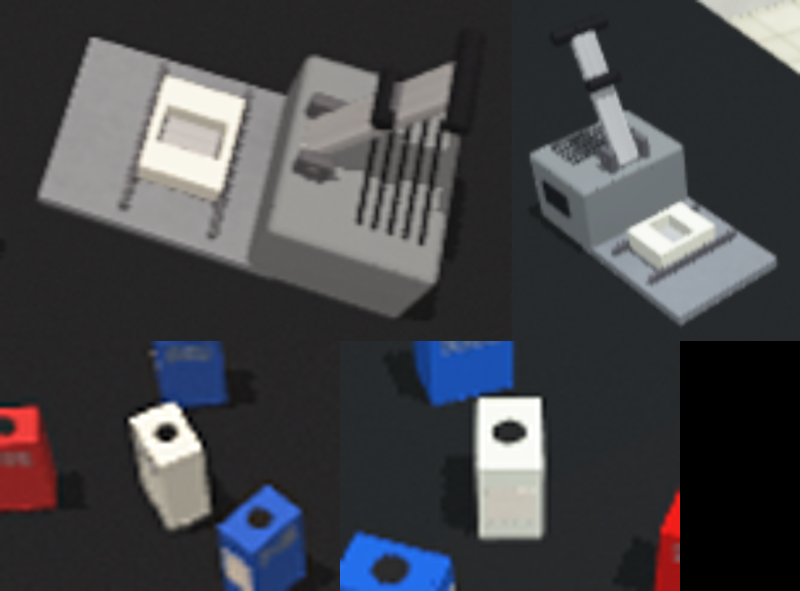

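The crop confirms that the cartridge is upright with its 30 mm side running about -34° in world axes, and that the dock's x axis is at about +11°. First I'll go above the nest for a close look, on the way to the cartridge.

```bash
cat >> h.py <<'E'
def plan(x,y,z,yaw=None):
    """tool-frame shift (m) to world target; turn to put tool y at yaw deg (mod 180), shift meant before the turn"""
    o=ctrl.get_obs(); r=R.from_rotvec(o['orientation']).as_matrix(); p=np.array(o['ee_pos'])
    dl=r.T@(np.array([x,y,z])-p)/1000
    cur=np.degrees(np.arctan2(r[1,1],r[0,1]))
    print('p',p.round(1),'toolx',r[:,0].round(2),'tooly yaw',cur.round(1),'q6',round(o['qpos'][5],2),'F',np.round(o['ft_force'],1),'w',round(o['width'],1),'t',o['t'])
    print('shift',dl.round(4),'len',np.linalg.norm(dl).round(3))
    if yaw is not None:
        t=(cur-yaw+90)%180-90; print('turn rad',np.radians(t).round(3),'(deg %.1f)'%t)
E
python3 - <<'E'
from h import *
import pickle
D=pickle.load(open('d0.pkl','rb'));s=.64
plan(500,60,340,11)
w=D['wrist'];print('wrist cam',ray(w,256,192))
for u,v in((368,239),(343,178),(286,213)): print(onz(D['scene'],u*s,v*s,70))
E
```

```text
p [267.6 564.4 241.1] toolx [-0.9   0.43  0.  ] tooly yaw 64.6 q6 -0.02 F [-0.6  0.1 -0. ] w 87.7 t 0.15
shift [-0.4261 -0.3563 -0.0985] len 0.564
turn rad 0.936 (deg 53.6)
wrist cam (array([204.76024283, 593.23835986, 384.25284339]), array([ 0.23360731, -0.11065732, -0.96602003]))
[ 456.7069796  -208.90556218   70.        ]
[ 349.37996827 -332.23679132   70.        ]
[ 480.23085067 -381.78884619   70.        ]
```

Call:
{"op": "arm_command", "data": {
  "series": [
    {"linear":[-0.037,-0.022,-0.02],"turn":0},
    {"linear":[-0.037,-0.022,-0.02],"turn":0},
    {"linear":[-0.037,-0.022,-0.02],"turn":0},
    {"linear":[-0.037,-0.022,-0.02],"turn":0},
    {"linear":[-0.037,-0.022,-0.02],"turn":0},
    {"linear":[-0.037,-0.022,0],"turn":0},
    {"linear":[-0.037,-0.022,0],"turn":0},
    {"linear":[-0.037,-0.022,0],"turn":0},
    {"linear":[-0.037,-0.022,0],"turn":0},
    {"linear":[-0.037,-0.022,0],"turn":0}
  ],
  "jaw": 1
}}

```text
t: 1.15
ee_pos: [508.4, 205.8, 341.6]
orientation: [-0.69, -3.065, -0.0]
ft_force: [0.6, 0.4, -0.1]
width: 87.7
grasp_force: 0.0
```

Call:
{"op": "arm_command", "data": {
  "series": [
    {"linear":[-0.037,-0.022,0],"turn":0},
    {"linear":[-0.037,-0.022,0],"turn":0},
    {"linear":[-0.03,-0.02,0.02],"turn":0},
    {"linear":[0,0,0.03],"turn":0.134},
    {"linear":[0,0,0.03],"turn":0.134},
    {"linear":[0,0,0.02],"turn":0.134},
    {"linear":[0,0,0],"turn":0.134},
    {"linear":[0,0,0],"turn":0.134},
    {"linear":[0,0,0],"turn":0.134},
    {"linear":[0,0,0],"turn":0.134}
  ]
}}

```text
t: 2.15
ee_pos: [574.2, 105.0, 241.3]
orientation: [-2.007, -2.416, 0.001]
ft_force: [-0.2, -0.4, -0.1]
width: 87.7
grasp_force: 0.0
```

Run:
```python
from h import *
import pickle
plan(573,106,240,11)
d=cam('wrist');pickle.dump(d,open('d1.pkl','wb'));cv2.imwrite('pics/w1.png',cv2.resize(d['frame'],(800,600)))
```

```text
p [574.2 105.  241.3] toolx [-0.18  0.98 -0.  ] tooly yaw 10.6 q6 -0.02 F [-0.2 -0.4 -0.1] w 87.7 t 2.15
shift [ 0.0012 -0.0009  0.0013] len 0.002
turn rad -0.008 (deg -0.4)
```

View pics/w1.png

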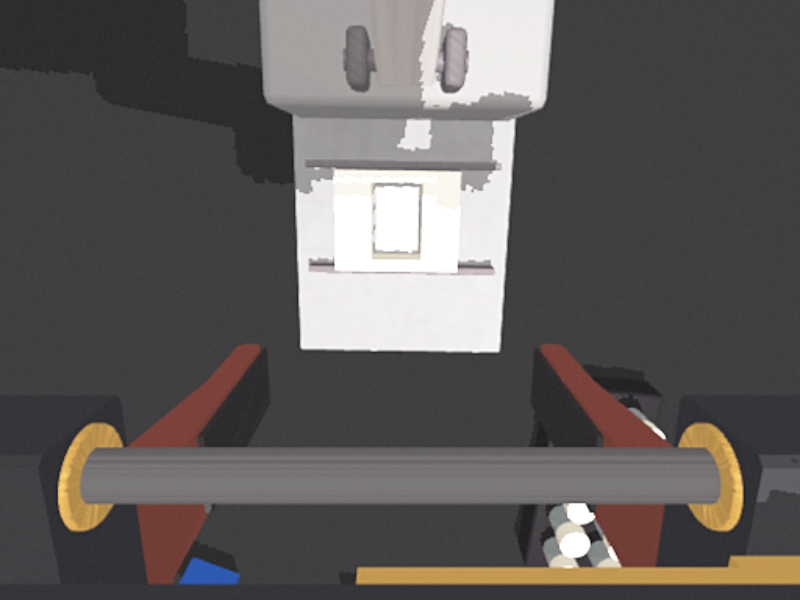

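The wrist view shows the nest's top at corners (334,170), (461,170), (334,272) and (460,272). The pocket opening spans columns 373–421 and rows 183–259, and the plate's front corners are at (301,350) and (500,351).

Run:
```python
from h import *
import pickle
d=pickle.load(open('d1.pkl','rb'));s=.64
f=lambda u,v,z:onz(d,(u+.5)*s-.5,(v+.5)*s-.5,z)[:2]
N=[f(*p,45) for p in((334,170),(461,170),(460,272),(334,272))]
print('nest',np.mean(N,0),'sides',np.linalg.norm(N[1]-N[0]),np.linalg.norm(N[2]-N[1]))
a=N[1]-N[0]+N[2]-N[3];print('ang',np.degrees(np.arctan2(a[1],a[0])))
Q=[f(*p,45) for p in((372.5,183),(421.5,183),(421.5,259),(372.5,259))]
print('pocket',np.mean(Q,0),np.linalg.norm(Q[1]-Q[0]),np.linalg.norm(Q[2]-Q[1]))
C=[f(301,350,15),f(500,351,15)];a=C[1]-C[0];print('plate',C,np.linalg.norm(a),np.degrees(np.arctan2(a[1],a[0])))
r=[f(306,163,45),f(500,163,45),f(310,266,45),f(494,266,45)];print(r)
h=[f(345,58,110),f(468,58,110)];print('hinge',np.mean(h,0))
plan(432,-294,180,-34)
```

```text
nest [566.63220478 134.21832047] sides 80.034700283298 65.60498937537571
ang 10.582463661559284
pocket [566.4100102  134.54259561] 31.06995772306692 48.86070154862874
plate [array([513.58853639,  23.88396186]), array([660.38775322,  50.48341496])] 149.18961414138104 10.270343444579497
[array([503.5386673 , 160.13428391]), array([623.32160503, 182.51914774]), array([515.26914622,  95.37345441]), array([634.65868112, 117.67430202])]
hinge [555.56992125 220.14317329]
p [574.2 105.  241.3] toolx [-0.18  0.98  0.  ] tooly yaw 10.2 q6 -0.02 F [-0.9 -0.9  1.4] w 87.6 t 2.2
shift [-0.3675 -0.2105  0.0614] len 0.428
turn rad 0.771 (deg 44.2)
```

Call:
{"op": "arm_command", "data": {
  "series": [
    {"linear":[-0.0408,-0.0234,0.0068],"turn":0},
    {"linear":[-0.0408,-0.0234,0.0068],"turn":0},
    {"linear":[-0.0408,-0.0234,0.0068],"turn":0},
    {"linear":[-0.0408,-0.0234,0.0068],"turn":0},
    {"linear":[-0.0408,-0.0234,0.0068],"turn":0},
    {"linear":[-0.0408,-0.0234,0.0068],"turn":0},
    {"linear":[-0.0408,-0.0234,0.0068],"turn":0},
    {"linear":[-0.0408,-0.0234,0.0068],"turn":0},
    {"linear":[-0.0408,-0.0234,0.0068],"turn":0}
  ]
}}

```text
t: 3.1
ee_pos: [436.0, -297.0, 180.3]
orientation: [1.997, 2.425, 0.0]
ft_force: [1.2, -0.6, 0.5]
width: 88.0
grasp_force: 0.0
```

Call:
{"op": "arm_command", "data": {
  "series": [
    {"linear":[0,0,0],"turn":0.128},
    {"linear":[0,0,0],"turn":0.128},
    {"linear":[0,0,0],"turn":0.128},
    {"linear":[0,0,0],"turn":0.128},
    {"linear":[0,0,0],"turn":0.128},
    {"linear":[0,0,0],"turn":0.128},
    {"linear":[0,0,0],"turn":0},
    {"linear":[0,0,0],"turn":0}
  ]
}}

```text
t: 3.9
ee_pos: [436.8, -295.3, 180.4]
orientation: [-2.759, -1.503, 0.0]
ft_force: [0.1, 0.6, -0.1]
width: 87.7
grasp_force: 0.0
```

Run:
```python
from h import *
import pickle
plan(432,-294,180,-34)
d=cam('wrist');pickle.dump(d,open('d2.pkl','wb'));cv2.imwrite('pics/w2.png',cv2.resize(d['frame'],(800,600)))
```

```text
p [ 436.8 -295.3  180.4] toolx [0.54 0.84 0.  ] tooly yaw -32.8 q6 -0.04 F [ 0.1  0.6 -0.1] w 87.7 t 3.9
shift [-0.0015 -0.0048  0.0004] len 0.005
turn rad 0.02 (deg 1.2)
```

View pics/w2.png

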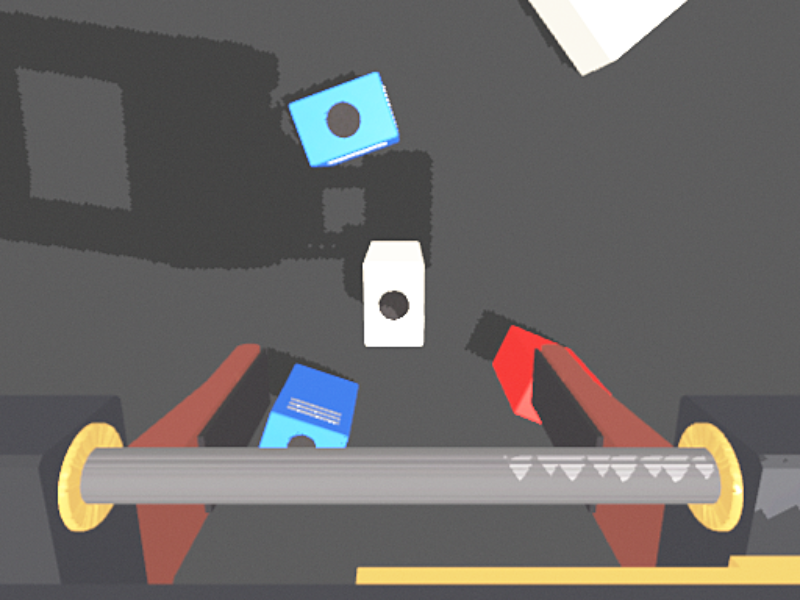

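The cartridge's top face fills columns 363–425 and rows 264–347, and it is already aligned with the fingers.

Run:
```python
from h import *
import pickle
d=pickle.load(open('d2.pkl','rb'));s=.64
f=lambda u,v,z:onz(d,(u+.5)*s-.5,(v+.5)*s-.5,z)[:2]
N=[f(*p,70) for p in((363,264),(425,264),(424.5,347),(364,347))]
c=np.mean(N,0);a=N[3]-N[0]+N[2]-N[1];yaw=np.degrees(np.arctan2(a[1],a[0]))-90
print(c,np.linalg.norm(N[1]-N[0]),np.linalg.norm(N[2]-N[1]),yaw)
plan(*c,52,yaw)
```

```text
[ 433.48211038 -295.76797217] 30.53989170815613 43.31721253128579 -212.82378124823322
p [ 436.9 -295.3  180.4] toolx [ 0.54  0.84 -0.  ] tooly yaw -32.9 q6 -0.04 F [-0.7  0.2 -0.1] w 87.8 t 3.95
shift [-0.0022 -0.0026  0.1284] len 0.128
turn rad -0.001 (deg -0.1)
```

Call:
{"op": "arm_command", "data": {
  "series": [
    {"linear":[-0.002,-0.0026,0.03],"turn":0},
    {"linear":[0,0,0.03],"turn":0},
    {"linear":[0,0,0.025],"turn":0},
    {"linear":[0,0,0.02],"turn":0},
    {"linear":[0,0,0.015],"turn":0},
    {"linear":[0,0,0.01],"turn":0},
    {"linear":[0,0,0],"turn":0},
    {"linear":[0,0,0],"turn":0}
  ],
  "jaw": 0.5
}}

```text
t: 4.75
ee_pos: [433.8, -295.7, 50.8]
orientation: [2.762, 1.497, 0.0]
ft_force: [0.3, 0.2, 0.5]
width: 66.0
grasp_force: 0.0
```

Call:
{"op": "arm_command", "data": {
  "series": [
    {"linear":[0,0,0],"turn":0},
    {"linear":[0,0,0],"turn":0},
    {"linear":[0,0,0],"turn":0},
    {"linear":[0,0,0],"turn":0},
    {"linear":[0,0,0],"turn":0},
    {"linear":[0,0,0],"turn":0},
    {"linear":[0,0,0],"turn":0},
    {"linear":[0,0,0],"turn":0}
  ],
  "jaw": -1
}}

```text
t: 5.55
ee_pos: [433.6, -295.6, 50.7]
orientation: [-2.762, -1.496, 0.0]
ft_force: [-1.3, 1.0, 5.2]
width: 30.2
grasp_force: 30.0
```

Call:
{"op": "arm_command", "data": {
  "series": [
    {"linear":[0,0,-0.01],"turn":0},
    {"linear":[0,0,-0.02],"turn":0},
    {"linear":[0,0,-0.03],"turn":0},
    {"linear":[0,0,-0.03],"turn":0},
    {"linear":[0,0,-0.025],"turn":-0.1},
    {"linear":[0,0,-0.01],"turn":-0.13},
    {"linear":[0,0,0],"turn":-0.13},
    {"linear":[0,0,0],"turn":-0.13},
    {"linear":[0,0,0],"turn":-0.13},
    {"linear":[0,0,0],"turn":-0.13}
  ]
}}

```text
t: 6.55
ee_pos: [433.5, -295.5, 175.8]
orientation: [2.016, 2.409, -0.0]
ft_force: [0.4, -0.2, -2.6]
width: 29.8
grasp_force: 30.0
```

Run:
```python
from h import *
plan(566.5,134.3,150,10.5)
```

```text
p [ 433.5 -295.5  175.8] toolx [-0.18  0.98 -0.  ] tooly yaw 10.2 q6 -0.8 F [ 0.4 -0.2 -2.6] w 29.8 t 6.55
shift [0.3995 0.2068 0.0258] len 0.451
turn rad -0.006 (deg -0.3)
```

Call:
{"op": "arm_command", "data": {
  "series": [
    {"linear":[0.02,0.0103,0],"turn":0},
    {"linear":[0.04,0.0207,0],"turn":0},
    {"linear":[0.044,0.0228,0],"turn":0},
    {"linear":[0.044,0.0228,0],"turn":0},
    {"linear":[0.044,0.0228,0],"turn":0},
    {"linear":[0.044,0.0228,0],"turn":0},
    {"linear":[0.044,0.0228,0],"turn":0},
    {"linear":[0.044,0.0228,0],"turn":0},
    {"linear":[0.044,0.0228,0],"turn":0},
    {"linear":[0.025,0.0127,0],"turn":0}
  ]
}}

```text
t: 7.55
ee_pos: [567.4, 129.9, 175.9]
orientation: [2.02, 2.406, 0.002]
ft_force: [0.4, -1.2, -2.0]
width: 29.8
grasp_force: 30.0
```

Call:
{"op": "arm_command", "data": {
  "series": [
    {"linear":[0.006,0.0037,0.02],"turn":0},
    {"linear":[0,0,0.02],"turn":-0.006},
    {"linear":[0,0,0.02],"turn":0},
    {"linear":[0,0,0.01],"turn":0},
    {"linear":[0,0,0],"turn":0},
    {"linear":[0,0,0],"turn":0},
    {"linear":[0,0,0],"turn":0}
  ]
}}

```text
t: 8.25
ee_pos: [570.0, 132.9, 106.5]
orientation: [2.015, 2.409, 0.002]
ft_force: [-0.2, 0.0, -2.1]
width: 29.9
grasp_force: 30.0
```

Run:
```python
from h import *
import pickle
plan(566.5,134.3,96,10.5)
d=cam('wrist');pickle.dump(d,open('d3.pkl','wb'));s=cam('scene')['frame'];e=cam('side')['frame']
w=cv2.resize(d['frame'],(480,360))
a=cv2.resize(s[190:300,260:420],(400,275));b=cv2.resize(e[100:210,150:270],(300,275))
im=np.zeros((275+325,800,3),np.uint8);im[:275,:400]=a;im[:275,400:700]=b
im[275:,:433]=cv2.resize(d['frame'],(433,325));c=d['frame'][90:190,190:310];im[275:,433:]=cv2.resize(c,(367,325))
cv2.imwrite('pics/m3.png',im)
```

```text
p [570.  132.9 106.5] toolx [-0.18  0.98  0.  ] tooly yaw 10.2 q6 0.03 F [-0.2  0.  -2.1] w 29.9 t 8.25
shift [ 0.0019 -0.0032  0.0105] len 0.011
turn rad -0.006 (deg -0.3)
```

View pics/m3.png

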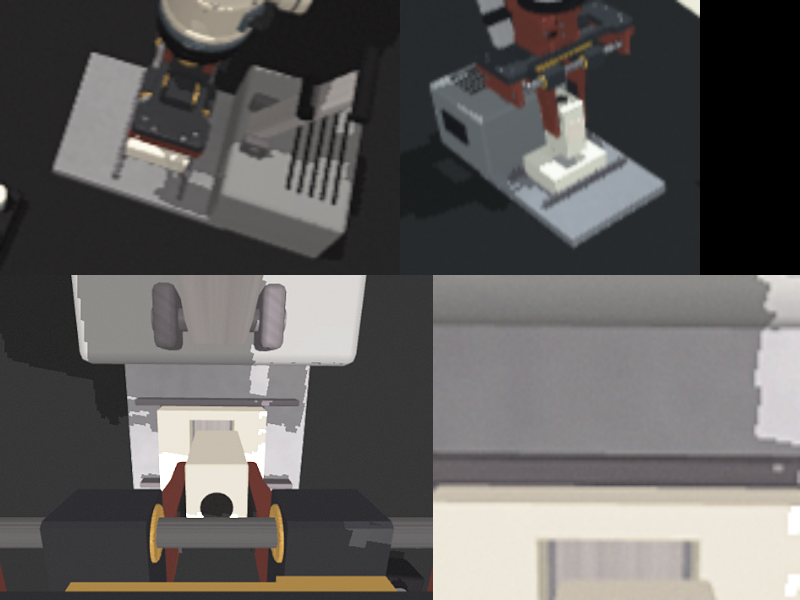

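The combined picture shows the cartridge upright over the pocket, a few mm towards +x of it. In the wrist crop the pocket edges are at columns 224.3 and 276.7 and the cartridge's lower edge at 229 to 281.6, near row 184.

Run:
```python
from h import *
import pickle
d=pickle.load(open('d3.pkl','rb'))
zb=106.5-50.7
x=np.array([np.cos(np.radians(10.4)),np.sin(np.radians(10.4))]);y=np.array([-x[1],x[0]]);O=np.array([566.5,134.3])
g=cv2.cvtColor(d['frame'],cv2.COLOR_BGR2GRAY).astype(int)
for v in(176,179,186,190): print(v,g[v,216:292].tolist())
for n,u,v,z in(('pl',224.3,175,45),('pr',276.7,175,45),('far',250,171.5,45),('cl',229.2,184,zb),('cr',281.6,184,zb)):
    p=onz(d,u,v,z)[:2]-O; print(n,(p@x).round(1),(p@y).round(1))
p=np.array([570,132.9])-O;print('tcp',p@x,p@y)
```

```text
176 [232, 232, 232, 231, 231, 234, 235, 229, 193, 171, 176, 159, 137, 141, 173, 187, 182, 179, 178, 177, 177, 175, 182, 184, 187, 188, 181, 180, 174, 177, 180, 179, 181, 179, 181, 182, 183, 181, 186, 185, 182, 179, 182, 181, 183, 185, 186, 186, 185, 188, 186, 184, 182, 182, 183, 166, 143, 134, 158, 172, 177, 219, 234, 232, 232, 234, 231, 231, 232, 233, 232, 232, 232, 232, 231, 233]
179 [232, 232, 233, 231, 232, 233, 235, 228, 191, 173, 179, 163, 138, 139, 171, 186, 180, 178, 178, 179, 177, 177, 179, 182, 185, 185, 183, 181, 173, 176, 178, 179, 179, 180, 181, 183, 182, 183, 188, 185, 181, 178, 183, 183, 184, 183, 188, 186, 185, 187, 184, 184, 181, 184, 183, 160, 141, 134, 157, 173, 191, 221, 233, 233, 232, 232, 233, 233, 232, 231, 232, 232, 232, 232, 232, 234]
186 [232, 232, 233, 232, 232, 231, 235, 231, 194, 171, 177, 166, 141, 136, 174, 191, 194, 191, 193, 193, 194, 191, 193, 190, 192, 189, 192, 192, 192, 191, 193, 193, 193, 191, 193, 192, 192, 191, 192, 191, 191, 193, 190, 191, 191, 191, 189, 191, 192, 194, 194, 192, 192, 188, 191, 191, 193, 191, 193, 193, 192, 194, 192, 190, 183, 211, 232, 232, 231, 233, 231, 232, 232, 232, 232, 233]
190 [231, 232, 232, 231, 232, 231, 234, 230, 203, 178, 174, 166, 136, 161, 188, 192, 191, 192, 192, 193, 192, 193, 191, 192, 194, 191, 192, 192, 193, 193, 192, 192, 189, 190, 191, 192, 190, 192, 190, 192, 192, 191, 191, 191, 189, 193, 194, 194, 191, 192, 192, 190, 192, 190, 192, 190, 191, 193, 194, 193, 191, 191, 193, 191, 193, 188, 205, 230, 233, 233, 232, 231, 232, 232, 231, 232]
pl -16.5 23.0
pr 16.2 22.8
far -0.4 25.1
cl -12.7 19.8
cr 18.5 19.6
tcp 3.1897733444960656 -2.008817067515706
```

Call:
{"op": "arm_command", "data": {
  "series": [
    {"linear":[0.002,-0.0031,0],"turn":0},
    {"linear":[0,0,0.004],"turn":0},
    {"linear":[0,0,0.003],"turn":0},
    {"linear":[0,0,0.002],"turn":0},
    {"linear":[0,0,0.002],"turn":0},
    {"linear":[0,0,0.001],"turn":0},
    {"linear":[0,0,0],"turn":0},
    {"linear":[0,0,0],"turn":0}
  ]
}}

```text
t: 9.2
ee_pos: [565.9, 134.3, 93.5]
orientation: [-2.015, -2.41, 0.0]
ft_force: [-0.3, -0.5, -2.6]
width: 29.6
grasp_force: 30.0
```

Call:
{"op": "arm_command", "data": {
  "series": [
    {"linear":[0,0,0.002],"turn":0},
    {"linear":[0,0,0.002],"turn":0},
    {"linear":[0,0,0.002],"turn":0},
    {"linear":[0,0,0.002],"turn":0},
    {"linear":[0,0,0.002],"turn":0},
    {"linear":[0,0,0.001],"turn":0},
    {"linear":[0,0,0.001],"turn":0},
    {"linear":[0,0,0],"turn":0},
    {"linear":[0,0,0],"turn":0}
  ]
}}

```text
t: 10.1
ee_pos: [565.9, 134.4, 81.5]
orientation: [2.015, 2.41, 0.0]
ft_force: [-0.4, 0.3, -2.2]
width: 29.6
grasp_force: 30.0
```

Call:
{"op": "arm_command", "data": {
  "series": [
    {"linear":[0,0,0.0005],"turn":0},
    {"linear":[0,0,0.0005],"turn":0},
    {"linear":[0,0,0.0004],"turn":0},
    {"linear":[0,0,0],"turn":0},
    {"linear":[0,0,0],"turn":0}
  ]
}}

```text
t: 10.6
ee_pos: [565.9, 134.3, 80.2]
orientation: [2.015, 2.41, 0.0]
ft_force: [0.0, -0.1, -1.0]
width: 29.8
grasp_force: 30.0
```

Call:
{"op": "arm_command", "data": {
  "series": [
    {"linear":[0,0,0],"turn":0},
    {"linear":[0,0,0],"turn":0},
    {"linear":[0,0,0],"turn":0},
    {"linear":[0,0,0],"turn":0},
    {"linear":[0,0,0],"turn":0}
  ],
  "jaw": 0.3
}}

```text
t: 11.1
ee_pos: [565.9, 134.3, 80.1]
orientation: [2.015, 2.41, -0.0]
ft_force: [0.7, -0.2, 0.9]
width: 57.1
grasp_force: 0.0
```

Call:
{"op": "arm_command", "data": {
  "series": [
    {"linear":[0,0,-0.01],"turn":0},
    {"linear":[0,0,-0.02],"turn":0},
    {"linear":[-0.003,0,-0.03],"turn":0},
    {"linear":[-0.008,0,-0.04],"turn":0},
    {"linear":[-0.01,0,-0.045],"turn":0},
    {"linear":[-0.01,0,-0.045],"turn":0},
    {"linear":[0,0,-0.045],"turn":0},
    {"linear":[0,0,-0.03],"turn":0},
    {"linear":[0,0,0],"turn":0},
    {"linear":[0,0,0],"turn":0}
  ]
}}

```text
t: 12.1
ee_pos: [571.2, 103.8, 346.0]
orientation: [2.015, 2.409, 0.002]
ft_force: [-0.1, -0.5, -1.0]
width: 57.2
grasp_force: 0.0
```

Run:
```python
from h import *
import pickle
plan(566.5,134.3,150,10.5)
d=cam('wrist');s=cam('scene');e=cam('side');pickle.dump((d,s,e),open('d4.pkl','wb'))
im=np.zeros((300+300,800,3),np.uint8);im[:300,:400]=cv2.resize(d['frame'],(400,300))
im[:300,400:]=cv2.resize(d['frame'][70:220,160:360],(400,300))
im[300:,:400]=cv2.resize(s['frame'][190:310,260:420],(400,300));im[300:,400:]=cv2.resize(e['frame'][75:195,150:310],(400,300))
cv2.imwrite('pics/m4.png',im)
```

```text
p [571.2 103.8 346. ] toolx [-0.18  0.98 -0.  ] tooly yaw 10.2 q6 -0.02 F [-0.1 -0.5 -1. ] w 57.2 t 12.1
shift [0.0309 0.0004 0.196 ] len 0.198
turn rad -0.005 (deg -0.3)
```

View pics/m4.png

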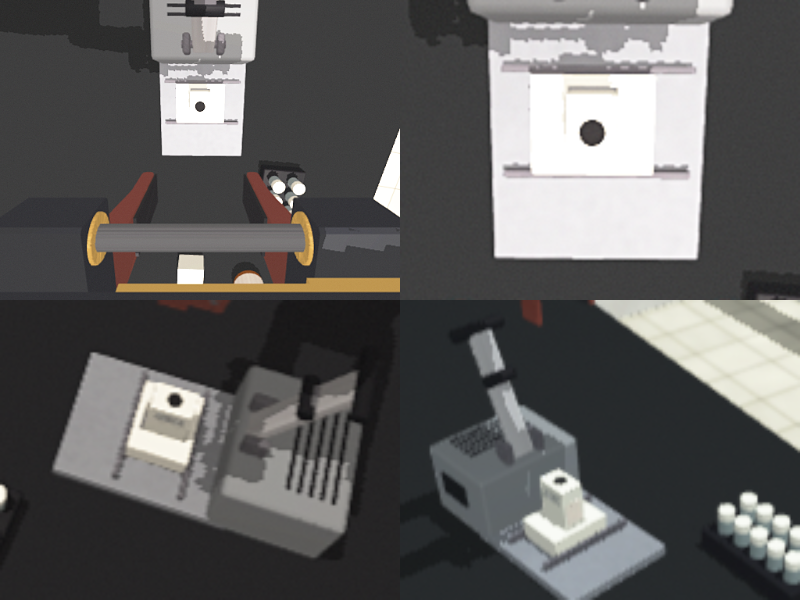

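The picture shows the cartridge standing upright in the nest's pocket, clear of the gripper, with the clamp still leaning back. Next I'll work out the clamp path in the dock's frame.

```bash
cat >> h.py <<'E'
a=np.radians(10.4);DX=np.array([np.cos(a),np.sin(a)]);DY=np.array([-DX[1],DX[0]]);O=np.array([569.2,134.8])
def dock():
    o=ctrl.get_obs();p=np.array(o['ee_pos']);q=p[:2]-O
    return np.array([q@DX,q@DY,p[2]])
def tri(A,B):
    o1,w1=ray(*A);o2,w2=ray(*B);k=np.linalg.lstsq(np.c_[w1,-w2],o2-o1,rcond=None)[0];p=(o1+w1*k[0]+o2+w2*k[1])/2
    return np.r_[(p[:2]-O)@DX,(p[:2]-O)@DY,p[2]]
E
python3 - <<'E'
from h import *
import pickle
d,s,e=pickle.load(open('d4.pkl','rb'))
print('tcp dock',dock())
# dark bar: scene crop & side crop
for n,f,(x0,y0,x1,y1) in(('scene',s,(395,205,420,245)),('side',e,(165,78,205,95))):
    g=cv2.cvtColor(f['frame'],cv2.COLOR_BGR2GRAY)[y0:y1,x0:x1]; m=(g<22).astype(np.uint8)
    k,_,st,ce=cv2.connectedComponentsWithStats(m);i=1+np.argmax(st[1:,4]);print(n,ce[i]+[x0,y0],st[i])
print('bar',tri((s,407,224),(e,180.5,86)))
pv=None
for th in np.r_[1.57:-0.01:-0.157/2]:
    q=np.array([85-136*np.cos(th)+7*np.sin(th)+10,110+136*np.sin(th)+7*np.cos(th)+19])
    print(round(th,2),q.round(1),'' if pv is None else (q-pv).round(1));pv=q
E
```

```text
tcp dock [ -4.39311833 -30.78623481 343.46350853]
scene [405.50769231 215.33846154] [ 7  3 10 18 65]Traceback (most recent call last):
  File "<stdin>", line 8, in <module>
    return _wrapfunc(a, 'argmax', axis=axis, out=out, **kwds)
    return bound(*args, **kwds)
ValueError: attempt to get argmax of an empty sequence
```

Run:
```python
from h import *
import pickle
d,s,e=pickle.load(open('d4.pkl','rb'))
print('tcp dock',dock())
print('bar',tri((s,636*.64,350*.64),(e,181.6,87)),tri((s,635*.64,348*.64),(e,181.,86)))
pv=None
for th in np.r_[1.57:-0.01:-0.157/2]:
    q=np.array([85-136*np.cos(th)+7*np.sin(th)+10,110+136*np.sin(th)+7*np.cos(th)+19])
    print(round(th,2),q.round(1),'' if pv is None else (q-pv).round(1));pv=q
```

```text
tcp dock [ -4.39311833 -30.78623481 343.46350853]
bar [  2.73347759 145.04413711 239.30222288] [  1.29454157 143.28687789 242.96073395]
1.57 [101.9 265. ] 
1.49 [ 91.2 265.1] [-10.7   0.1]
1.41 [ 80.5 264.4] [-10.7  -0.7]
1.33 [ 70.  262.9] [-10.6  -1.6]
1.26 [ 59.5 260.5] [-10.4  -2.4]
1.18 [ 49.3 257.3] [-10.2  -3.2]
1.1 [ 39.4 253.3] [-9.9 -4. ]
1.02 [ 29.8 248.6] [-9.6 -4.7]
0.94 [ 20.7 243.1] [-9.2 -5.5]
0.86 [ 12.  236.9] [-8.7 -6.2]
0.78 [  3.7 230.1] [-8.2 -6.8]
0.71 [ -3.9 222.6] [-7.6 -7.5]
0.63 [-10.9 214.6] [-7. -8.]
0.55 [-17.3 206. ] [-6.4 -8.6]
0.47 [-23. 197.] [-5.7 -9. ]
0.39 [-28.  187.5] [-5.  -9.5]
0.31 [-32.2 177.7] [-4.2 -9.8]
0.24 [-35.6 167.5] [ -3.4 -10.1]
0.16 [-38.2 157.2] [ -2.6 -10.4]
0.08 [-40.  146.6] [ -1.8 -10.5]
-0.0 [-41. 136.] [ -1.  -10.6]
```

Call:
{"op": "arm_command", "data": {
  "series": [
    {"linear":[0.03,0.005,0],"turn":0},
    {"linear":[0.04,0,0],"turn":0},
    {"linear":[0.04,0,0],"turn":0},
    {"linear":[0.04,0,0],"turn":0},
    {"linear":[0.035,0,0],"turn":0},
    {"linear":[0.023,0,0],"turn":0},
    {"linear":[0,0,0],"turn":0},
    {"linear":[0,0,0],"turn":0}
  ],
  "jaw": -1
}}

```text
t: 13.05
ee_pos: [538.9, 309.4, 343.5]
orientation: [-2.013, -2.411, 0.004]
ft_force: [0.6, -0.8, -0.7]
width: 1.0
grasp_force: 0.0
```

Call:
{"op": "arm_command", "data": {
  "series": [
    {"linear":[0,0,0.02],"turn":0},
    {"linear":[0,0,0.025],"turn":0},
    {"linear":[0,0,0.025],"turn":0},
    {"linear":[0,0,0.02],"turn":0},
    {"linear":[0,0,0.008],"turn":0},
    {"linear":[0,0,0],"turn":0},
    {"linear":[0,0,0],"turn":0}
  ]
}}

```text
t: 13.75
ee_pos: [540.1, 309.1, 247.8]
orientation: [2.016, 2.409, 0.001]
ft_force: [-1.1, 0.0, 0.1]
width: 0.3
grasp_force: 0.0
```

Run:
```python
from h import *
print(dock(),ctrl.get_obs()['ft_force'],ctrl.get_obs()['width'])
s=cam('scene')['frame'];e=cam('side')['frame']
cv2.imwrite('pics/m5.png',np.hstack([cv2.resize(s[180:300,290:430],(400,343)),cv2.resize(e[60:180,140:280],(400,343))]))
```

```text
[  2.81502023 176.65571271 247.79936316] [-1.12205604  0.04209119  0.14302179] 0.30940581729971867
```

View pics/m5.png

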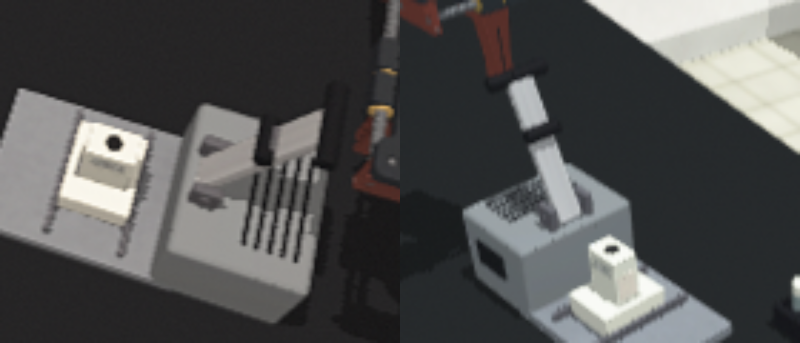

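The fingers are now behind the bar, so I'll push it forward gently.

Call:
{"op": "arm_command", "data": {
  "series": [
    {"linear":[-0.006,0,0],"turn":0},
    {"linear":[-0.006,0,0],"turn":0},
    {"linear":[-0.006,0,0],"turn":0},
    {"linear":[-0.006,0,-0.001],"turn":0},
    {"linear":[-0.006,0,-0.001],"turn":0},
    {"linear":[-0.006,0,-0.001],"turn":0}
  ]
}}

```text
t: 14.45
ee_pos: [546.9, 276.1, 252.5]
orientation: [-2.015, -2.409, -0.01]
ft_force: [-2.3, 9.4, 7.8]
width: 0.6
grasp_force: 4.6
```

Call:
{"op": "arm_command", "data": {
  "series": [
    {"linear":[-0.006,0,-0.002],"turn":0},
    {"linear":[-0.006,0,-0.002],"turn":0},
    {"linear":[-0.006,0,-0.002],"turn":0},
    {"linear":[-0.006,0,-0.002],"turn":0},
    {"linear":[-0.006,0,-0.002],"turn":0},
    {"linear":[-0.006,0,-0.002],"turn":0},
    {"linear":[-0.003,0,-0.002],"turn":0}
  ]
}}

```text
t: 15.15
ee_pos: [552.3, 235.8, 263.7]
orientation: [-2.015, -2.408, -0.001]
ft_force: [-0.4, 4.8, -4.7]
width: 0.6
grasp_force: 2.9
```

Call:
{"op": "arm_command", "data": {
  "series": [
    {"linear":[-0.0055,0,0],"turn":0},
    {"linear":[-0.0055,0,0],"turn":0},
    {"linear":[-0.0055,0,0],"turn":0},
    {"linear":[-0.0055,0,0],"turn":0},
    {"linear":[-0.0053,0,0.001],"turn":0},
    {"linear":[-0.0053,0,0.001],"turn":0},
    {"linear":[-0.0052,0,0.0012],"turn":0},
    {"linear":[-0.0052,0,0.0012],"turn":0},
    {"linear":[-0.0051,0,0.0016],"turn":0},
    {"linear":[-0.0051,0,0.0016],"turn":0}
  ]
}}

```text
t: 16.15
ee_pos: [561.3, 183.9, 256.2]
orientation: [-2.014, -2.408, -0.001]
ft_force: [-2.5, 7.4, -2.0]
width: 0.4
grasp_force: 2.8
```

```bash
python3 -c "
from h import *
print(dock(),ctrl.get_obs()['ft_force'])"
```

```text
[  1.04574404  49.71229308 256.23305085] [-2.53011968  7.35470132 -2.04814747]
```

Call:
{"op": "arm_command", "data": {
  "series": [
    {"linear":[-0.005,0,0.0015],"turn":0},
    {"linear":[-0.005,0,0.0015],"turn":0},
    {"linear":[-0.0048,0,0.0023],"turn":0},
    {"linear":[-0.0048,0,0.0023],"turn":0},
    {"linear":[-0.0046,0,0.0027],"turn":0},
    {"linear":[-0.0046,0,0.0027],"turn":0},
    {"linear":[-0.0044,0,0.0031],"turn":0},
    {"linear":[-0.0044,0,0.0031],"turn":0},
    {"linear":[-0.0041,0,0.0034],"turn":0},
    {"linear":[-0.0041,0,0.0034],"turn":0}
  ]
}}

```text
t: 17.15
ee_pos: [569.6, 138.8, 230.5]
orientation: [-2.014, -2.408, -0.001]
ft_force: [-2.4, 5.6, 0.6]
width: 0.2
grasp_force: 2.6
```

```bash
python3 -c "
from h import *
print(dock(),ctrl.get_obs()['ft_force'])
s=cam('scene')['frame'];e=cam('side')['frame']
cv2.imwrite('pics/m6.png',np.hstack([cv2.resize(s[180:300,290:430],(400,343)),cv2.resize(e[60:180,140:280],(400,343))]))"
```

```text
[  1.07475739   3.89582198 230.48237435] [-2.40700947  5.61865794  0.5898173 ]
```

View pics/m6.png

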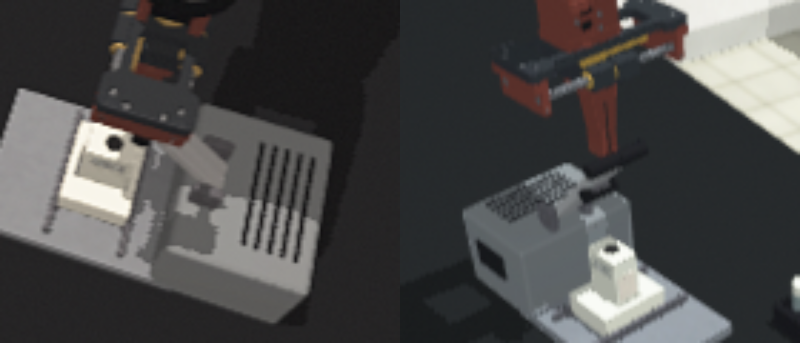

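The clamp follows the fingers, at about 0.75 rad, and the cartridge is undisturbed. I'll continue along the arc.

Call:
{"op": "arm_command", "data": {
  "series": [
    {"linear":[-0.0038,0,0.0038],"turn":0},
    {"linear":[-0.0038,0,0.0038],"turn":0},
    {"linear":[-0.0035,0,0.004],"turn":0},
    {"linear":[-0.0035,0,0.004],"turn":0},
    {"linear":[-0.0032,0,0.0043],"turn":0},
    {"linear":[-0.0032,0,0.0043],"turn":0},
    {"linear":[-0.0029,0,0.0045],"turn":0},
    {"linear":[-0.0029,0,0.0045],"turn":0},
    {"linear":[-0.0025,0,0.0048],"turn":0},
    {"linear":[-0.0025,0,0.0048],"turn":0}
  ]
}}

```text
t: 18.25
ee_pos: [575.5, 107.2, 188.0]
orientation: [-2.015, -2.409, -0.0]
ft_force: [-3.5, 5.0, 3.4]
width: 0.2
grasp_force: 2.4
```

Call:
{"op": "arm_command", "data": {
  "series": [
    {"linear":[-0.0021,0,0.0049],"turn":0},
    {"linear":[-0.0021,0,0.0049],"turn":0},
    {"linear":[-0.0017,0,0.005],"turn":0},
    {"linear":[-0.0017,0,0.005],"turn":0},
    {"linear":[-0.001,0,0.004],"turn":0},
    {"linear":[-0.001,0,0.004],"turn":0}
  ]
}}

```text
t: 18.85
ee_pos: [577.4, 97.3, 159.8]
orientation: [-2.015, -2.41, 0.0]
ft_force: [-3.5, 4.2, 3.8]
width: 0.4
grasp_force: 2.4
```

```bash
python3 -c "
from h import *
print(dock(),ctrl.get_obs()['ft_force'])"
```

```text
[  1.32335646 -38.31911797 159.77757928] [-3.4941658   4.19002795  3.77511345]
```

Call:
{"op": "arm_command", "data": {
  "series": [
    {"linear":[-0.0005,0,0.0025],"turn":0},
    {"linear":[-0.0005,0,0.0025],"turn":0},
    {"linear":[-0.0004,0,0.0025],"turn":0},
    {"linear":[-0.0004,0,0.002],"turn":0},
    {"linear":[-0.0003,0,0.002],"turn":0},
    {"linear":[-0.0003,0,0.002],"turn":0},
    {"linear":[-0.0002,0,0.002],"turn":0},
    {"linear":[-0.0002,0,0.0015],"turn":0}
  ]
}}

```text
t: 19.65
ee_pos: [578.0, 94.6, 143.0]
orientation: [-2.015, -2.41, 0.0]
ft_force: [-5.2, 2.6, 7.9]
width: 0.3
grasp_force: 3.8
```

```bash
python3 -c "
from h import *
print(dock(),ctrl.get_obs()['ft_force'])"
```

```text
[  1.41468097 -41.0893712  142.96620578] [-5.20679847  2.56905761  7.90638345]
```

Call:
{"op": "arm_command", "data": {
  "series": [
    {"linear":[0,0,0.0015],"turn":0},
    {"linear":[0,0,0.0015],"turn":0},
    {"linear":[0,0,0.001],"turn":0},
    {"linear":[0,0,0.001],"turn":0},
    {"linear":[0,0,0.0005],"turn":0},
    {"linear":[0,0,0],"turn":0}
  ]
}}

```text
t: 20.25
ee_pos: [578.0, 94.3, 137.7]
orientation: [2.015, 2.41, -0.001]
ft_force: [-5.2, -0.1, 8.0]
width: 0.6
grasp_force: 3.8
```

Call:
{"op": "arm_command", "data": {
  "series": [
    {"linear":[0,0,0.0007],"turn":0},
    {"linear":[0,0,0.0007],"turn":0},
    {"linear":[0,0,0.0007],"turn":0},
    {"linear":[0,0,0],"turn":0}
  ]
}}

```text
t: 20.65
ee_pos: [578.0, 94.2, 135.6]
orientation: [2.015, 2.41, -0.001]
ft_force: [-5.0, -1.2, 8.6]
width: 0.4
grasp_force: 4.2
```

Call:
{"op": "arm_command", "data": {
  "series": [
    {"linear":[0,0,0.0005],"turn":0},
    {"linear":[0,0,0.0005],"turn":0},
    {"linear":[0,0,0.0005],"turn":0},
    {"linear":[0,0,0],"turn":0}
  ]
}}

```text
t: 21.05
ee_pos: [578.1, 94.2, 135.2]
orientation: [2.014, 2.41, -0.001]
ft_force: [-8.9, -1.4, 18.8]
width: 0.4
grasp_force: 9.2
```

The force jumped to 19 N with almost no further travel, so the clamp has reached its stop. I'll back off upwards and check.

Call:
{"op": "arm_command", "data": {
  "series": [
    {"linear":[0,0,-0.005],"turn":0},
    {"linear":[0,0,-0.015],"turn":0},
    {"linear":[0,0,-0.03],"turn":0},
    {"linear":[0,0,-0.04],"turn":0},
    {"linear":[-0.02,0,-0.04],"turn":0},
    {"linear":[-0.03,0,-0.04],"turn":0},
    {"linear":[-0.03,0,-0.03],"turn":0},
    {"linear":[0,0,0],"turn":0},
    {"linear":[0,0,0],"turn":0}
  ]
}}

```text
t: 21.95
ee_pos: [592.6, 15.4, 334.6]
orientation: [2.016, 2.407, 0.002]
ft_force: [0.4, 0.6, -0.5]
width: 0.7
grasp_force: 0.0
```

```bash
python3 -c "
from h import *
print(dock(),ctrl.get_obs()['ft_force'])
s=cam('scene');e=cam('side');w=cam('wrist')
im=np.zeros((600,800,3),np.uint8)
im[:300,:400]=cv2.resize(s['frame'][180:300,270:430],(400,300));im[:300,400:]=cv2.resize(e['frame'][90:210,140:300],(400,300))
im[300:,:400]=cv2.resize(w['frame'],(400,300));im[300:,400:]=cv2.resize(w['frame'][20:200,136:376],(400,300))
cv2.imwrite('pics/m7.png',im)
B=np.array([[x,-60,110] for x in(-35,35)]);P=[np.r_[O+DX*b[0]+DY*b[1],b[2]] for b in B]
print('closed bar ends scene crop',(proj(s,P)-[270,180])*2.5,'side crop',(proj(e,P)-[140,90])*2.5+[400,0])"
```

```text
[   1.49226761 -121.67559793  334.62870047] [ 0.40831895  0.58122711 -0.54159155]
closed bar ends scene crop [[ 99.54490068  76.01484778]
 [ 81.79127415 135.38052324]] side crop [[596.81283665 167.93615409]
 [643.09458078 142.62051444]]
```

View pics/m7.png

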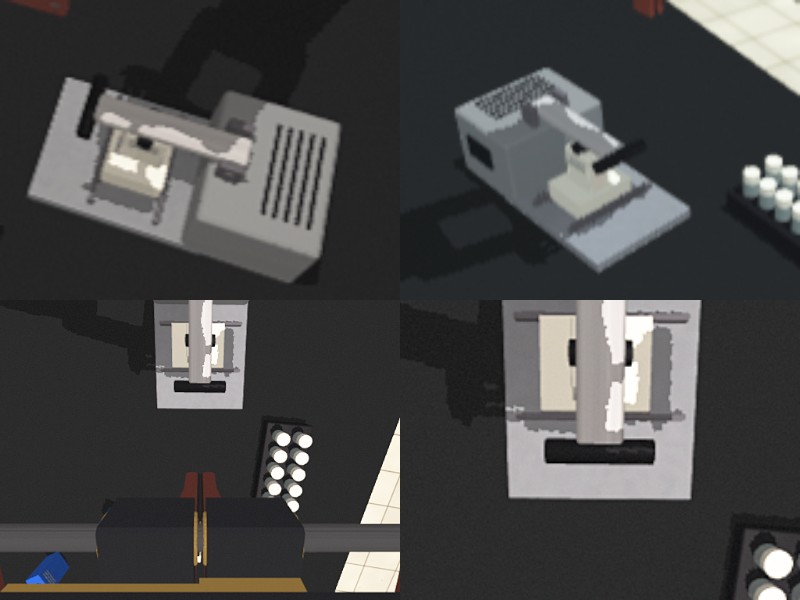

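The clamp arm lies level over the cartridge. The bar ends in the scene crop, at about (99,78) and (83,137), match the projected closed pose, and the gripper is clear.

```bash
python3 -c "
from workcell import ctrl
print(ctrl.close_job())"
```

```text
the job is handed in; nothing more can be done
None
```

The slim cartridge stands in the nest's pocket with the clamp closed onto its stop over it, the gripper is clear of everything, and the job was handed in at about 22 s; no verdict came back.

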